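Check a spring-tipped probe, then hold it square on the marked weld-coupon spot

TASK

Lift the green hand probe out of its stand and first check it on the stand's brass reference disc: hold it upright on the middle of the disc for a second with its spring tip pushed about half-way in. Then set its tip on the blue-circled spot of the tilted steel coupon, square to the coupon's face, press lightly until the spring tip is again about half-way in, and finish while still holding it there (do not put it down or let go). Never press hard, and do not disturb the angle table or the loose things lying about.

Things in the scene. Friction and masses are not known exactly. Their poses are not given: they have to be found in the camera images.
- probe: loose upright hand probe, some 0.13 kg. Origin on its axis at the collar's underside, +z up to the handle. Collar 34 mm dia., z 0 to 6 mm; green handle 22 x 22 mm, sides along x and y, z 6 to 64 mm (cap to 67); steel barrel 20 mm dia., z 0 to -30; 7 mm round-ended spring tip to z -42. It starts in the stand's hole, collar on the rim; lift straight up over 45 mm to clear it
- probe_handle (a point): centre of the probe's green square handle (22 x 22 x 58 mm), 35 mm above the underside of the collar, axes as probe
- probe_point (a point): outermost point of the probe's spring tip, on the axis; it moves with the tip. +z points along the axis from the tip towards the handle. 77 mm below the handle's centre when the tip is fully out
- probe_tip (a joint): how far the spring tip is pushed into the probe: 0 fully out, 0.012 m fully in. The spring needs 2 N to start to move and 0.4 N more per mm (4.4 N half-way, 6.8 N all the way in)
- probe_stand: fixed plastic stand, base 70 x 156 x 8 mm, origin at the centre of its underside. Black block 50 x 50 mm, top 54 mm high, centred 45 mm along the stand's +y, with a vertical 26 mm hole for the probe; brass reference disc centred 45 mm along its -y
- reference_disc (a point): centre of the flat level top of the brass reference disc, 32 mm diameter, 17 mm above the bench
- angle_table: fixed grey angle table, base 120 x 136 x 12 mm, origin at its underside's centre. Cheeks at y +-60 mm, 80 mm high, carry a tilting top on an axis along y, 58 mm above the bench. On it the fixed steel coupon, 80 x 90 mm, face 17 mm above the axis, a low weld bead (2.5 mm) along y in its middle, toe clamps 10 mm high at the +x corners, one blue and one red circled spot (red: not used)
- angle_table_top (a joint): tilt of the table's top, rad: 0 level, positive leans the coupon's face towards the table's -x side (towards the robot). Stiff friction holds it; the job leaves it as it is
- blue_spot (a point): centre of the blue-circled spot (circle 17 mm diameter) on the coupon's face; +z is the outward normal of the face, y runs along the tilt axis. It lies 23 mm towards -x and 18 mm towards +y of the middle of the coupon
- spanner_13: loose 13 mm spanner, 178 x 29 x 6 mm, leave alone; origin at its underside
- hex_bolt: loose hexagon bolt, 59 x 22 x 20 mm, leave alone; origin at its underside
- brass_slug: loose brass block, 28 x 28 x 24 mm, leave alone; origin at its underside
Things that resemble listed ones, but are neither listed nor needed, are in the scene too. Leave any purple look-alike of the probe alone.

How it is judged (in metres and radians):
On the way, in this order (a step that is already met when the one before it is completed fails the run):
1. the probe is lifted clear of its stand in the gripper (height (world z) of probe_point above 0.035 m and contact force between probe and probe_stand below 0.1 N and contact force between the fingers and probe above 1 N), for 0.1 s.
2. the probe stands upright on the middle of the reference disc, tip about half-way in, for half a second at least (distance between probe_point and reference_disc below 0.009 m and angle between probe_point's own z axis and vertical below 0.14 rad and value of joint probe_tip between 0.0025 and 0.0095 m and contact force between probe and probe_stand above 1 N and contact force between the fingers and probe above 1 N), for 0.5 s.
At the end, for the whole second after the job is handed in: the gripper still holds the probe, its tip within 6 mm of the centre of the blue-circled spot, its axis within 8 degrees of square to the coupon's face, the spring tip pushed in 2.5 to 9.5 mm of its 12 mm, pressing the table with 1 to 10 N, clear of the stand and still (distance between probe_point and blue_spot below 0.006 m and angle between the z axis of probe_point and the z axis of blue_spot, either way round below 0.14 rad and value of joint probe_tip between 0.0025 and 0.0095 m and contact force between probe and angle_table between 1 and 10 N and contact force between the fingers and probe above 1 N and contact force between probe and probe_stand below 0.1 N and linear speed of probe below 0.02 m/s); the arm keeps its last pose, push and grip.
It fails at once if the probe is pressed hard (over 20 N) on the angle table or the stand's disc (contact force between probe and angle_table above 20 N or (contact force between probe and probe_stand above 20 N and distance between probe_point and reference_disc below 0.02 m)).
It fails at once if the angle table's top is shifted out of its set tilt (distance of blue_spot from where it was at the start of the episode above 0.004 m).
It fails at once if a loose thing lying about is disturbed (distance of any of spanner_13, hex_bolt, brass_slug from where it was at the start of the episode above 0.02 m).
It also fails if it takes over 45 s, if anything falls off the work surface, if the arm or the gripper's body presses on something with over 40 N, if the wrist force passes 120 N, or if a joint passes its speed limit or range.

ROBOT

A 6-joint arm with a two-finger parallel gripper is mounted at the origin on a cart in front of the work surface, level with it; the furniture and walls round the work are solid. World frame = base frame: x ahead of the robot, y to its left, z up, the work surface at z = 0. Lengths are in mm, angles in rad, forces in N, time in s.
With the tool pointing down it reaches from about 225 to 725 mm from the base axis. Payload 3.1 kg.
Tool frame: the origin (TCP) lies between the finger pads; the fingertips stand 25 mm ahead of it and the grasp point (between the pads) lies 6 mm ahead of it; y points along the fingers, x is the direction in which the jaws open and shut, and the axes are right-handed (so a half turn about y gives the same grasp; the last joint's range is limited). The gripper opens to 85 mm and grips with 20 to 120 N. Pads are 22 mm wide; open, the fingers measure 114 mm over their backs; the gripper's body (76 mm by 85 mm) begins 54 mm behind the grasp point. The pads swing forward as they close: fully open they stand 13 mm farther back than shut.
Start: joints at [1.014, 0.048, 0.099, 1.622, 0, 1.443], TCP at [218.29, 477.459, 256.312] pointing down, gripper open.
Joint ranges: [-2.91, 2.91], [-0.99, 1.94], [-1.21, 1.42], [-2.12, 2.29], [-1.49, 1.47], [-3.14, 3.14]. Speed limits (rad/s): [2.79, 2.79, 3.14, 3.14, 3.14, 3.14].

INTERFACE

Orientations are given as a unit quaternion [w, x, y, z].
In Python, from workcell import * gives the robot as it stands.
- The arm moves only by the shell command python3 -m inch 'ROWS' [FORCE]. ROWS is JSON, one flat list of numbers, 5 for each row, row after row: the shift along the tool's x, y, z in m, then the turn about the tool's y in rad, then the opening, from 0 (shut) to 1 (fully open). In form: [dx, dy, dz, roll, hand, dx, dy, dz, roll, hand, ...]. A call has 1 to 20 rows; each row is the pose to reach, as a shift and turn from the pose commanded when the call began, along the tool's axes at that moment; what a row does not reach only later rows make up. A row lasts 1/10 s, in which the tool goes at most 50 mm and 8.59 degrees, less where a joint would pass 70% of its speed; a pose out of reach is approached as far as the arm can. A call with a gripper value outside its range is refused whole. The fingers move at their own pace and stop on an object; FORCE is the grip in N (left out, the last holds). Time passes only in rows, so rows that repeat a pose let the fingers close. It gives the time, the measured TCP pose, the force and the opening at its end, in the units of the state.
- get_state(): the state, without advancing time (a new reading comes with each control period).
- get_image(name): name is "side" or "top" or "wrist"; returns a dict with "color" (420x560x3 uint8, red, green, blue), "depth" (420x560 float32, mm along the optical axis (not along the pixel's ray), 0 where there is no reading), "fx", "fy", "cx", "cy" (pixels), "rvec" (rotation vector, rad) and "tvec" (3), from world to camera coordinates, as OpenCV has them. Camera axes: x right, y down, z forward; pixel columns grow to the right and rows downward; lengths in mm; the calibration is good to about 2 mm. A picture is of the moment at which its call begins.
- job_done(): hands the job in, once; it reports no verdict.
Trained networks look in the newest picture that a camera, given by its name, has taken for a name from the list of things; names that differ only in an ending like _2 or _b are one class to them, and where a whole thing is asked for, a point or a joint stands for the part that bears it (a point fixed in the world has none). Each returns a list of dicts, best first, with "conf" (0 to 1); they miss things now and then, are a little off and sometimes report something else, mostly with a low value. They report only what shows in the picture. A call takes as long as a camera call. They do not tell look-alikes from the thing itself.
- silhouettes(camera, target): "pixels" (420x560 bool, what is visible of it) and "xy" ([column, row] in pixels, amid what is visible of it).
The state is a dict: "t": time; "qpos": joint angles; "joint_vel": joint speeds; "effort": joint torques, N m; "ee_pos": TCP position; "orientation": TCP orientation; "wrist_force": force on the tool from outside, world axes, zero at the start; "ft_torque": the same for the moment, N m; "finger_gap": finger opening in mm.
Only numpy, scipy, OpenCV 4.12 (cv2) and the standard library are available. Lean on these libraries where they do the work, as an engineer would, in place of code of your own. Each camera call takes 0.05 s, during which the arm holds its last target.

## Working session

There is one attempt and no reset: what is moved stays moved. The work goes in short steps, Python scripts to look and compute and a shell command to move; the robot and the scene stay as the last step left them, time stands still between calls to the robot, and variables do not carry over. Pictures are saved under pics/ and viewed, and the job is handed in when it is done.

```bash
ls; mkdir -p pics; python3 - <<'E'
from workcell import *
import cv2
s=get_state();print(s)
for n in ["side","top","wrist"]:
    im=get_image(n);cv2.imwrite(f"pics/{n}0.png",im["color"][:,:,::-1]);print(n,im["fx"],im["rvec"],im["tvec"])
E
```

```text
pics
{'t': 0.0, 'qpos': array([1.01417418e+00, 4.87518038e-02, 9.75573946e-02, 1.62198445e+00,
       9.34216218e-06, 1.44300143e+00]), 'joint_vel': array([ 7.59440188e-06,  1.00312276e-03, -9.82992669e-04, -1.99173714e-04,
       -1.14977901e-03,  1.67940354e-04]), 'effort': array([-6.65563930e-04, -3.38778841e+01,  3.20017827e+01,  2.00184662e-02,
       -2.07948128e-04,  3.29133499e-06]), 'ee_pos': array([218.00623825, 476.98196407, 255.09625985]), 'orientation': array([-0.59457927,  0.59529574,  0.38140074, -0.38292552]), 'wrist_force': array([-0.03396871,  0.29054709, -0.33314838]), 'ft_torque': array([0.02918419, 0.00982389, 0.02940373]), 'finger_gap': 85.29680620138404}
side 484.79005905978295 [ 2.27612104  0.01274422 -0.02602914] [-615.54764758   97.60386959 1090.59324009]
top 468.07459687573726 [ 2.14969542 -2.18320177  0.13819178] [  30.32220967  607.28535552 1150.3960035 ]
wrist 348.09920367707133 [-2.41358661 -1.55112592 -0.24137852] [-523.82423238  -38.65589068  380.58400597]
```

```bash
python3 - <<'E'
from workcell import *
from scipy.spatial.transform import Rotation as R
s=get_state();q=s["orientation"];print(R.from_quat(q[[1,2,3,0]]).as_matrix().round(3))
E
```

```text
[[ 0.416 -0.001 -0.909]
 [ 0.909 -0.002  0.416]
 [-0.002 -1.     0.   ]]
```

View pics/side0.png

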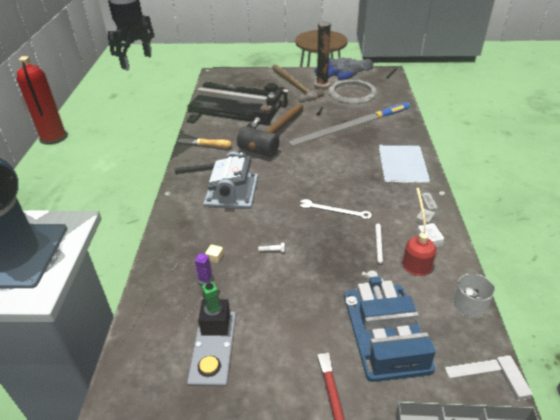

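View pics/top0.png

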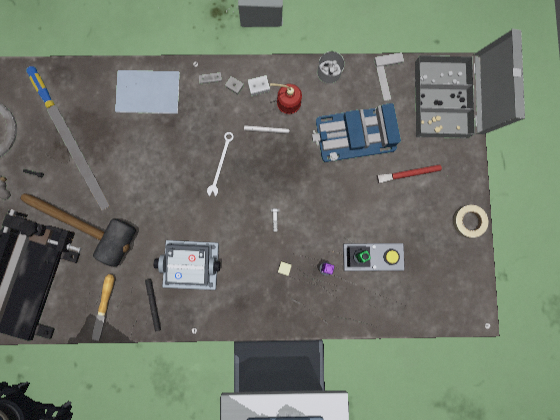

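View pics/wrist0.png

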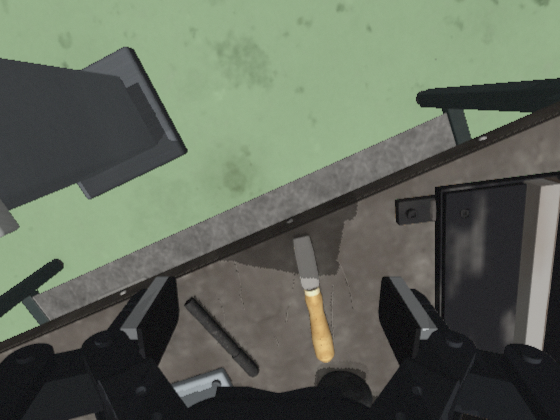

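```bash
cat > h.py <<'E'
from workcell import *
import numpy as np, cv2
from scipy.spatial.transform import Rotation as R
def cam(im):
    K=np.array([[im["fx"],0,im["cx"]],[0,im["fy"],im["cy"]],[0,0,1.]])
    Rm,_=cv2.Rodrigues(np.array(im["rvec"],float)); return K,Rm,np.array(im["tvec"],float).ravel()
def cloud(im):
    K,Rm,t=cam(im);d=im["depth"].astype(float)
    v,u=np.mgrid[:d.shape[0],:d.shape[1]]
    p=np.stack([(u-im["cx"])/im["fx"]*d,(v-im["cy"])/im["fy"]*d,d],-1)
    w=(p-t)@Rm; w[d==0]=np.nan; return w
def rayz(im,uv,z):
    K,Rm,t=cam(im);c=-Rm.T@t
    r=Rm.T@np.array([(uv[0]-im["cx"])/im["fx"],(uv[1]-im["cy"])/im["fy"],1]);return c+r*(z-c[2])/r[2]
def proj(im,p):
    K,Rm,t=cam(im);return cv2.projectPoints(np.atleast_2d(np.array(p,float)),Rm,t,K,None)[0][:,0]
def pose():
    s=get_state();q=np.array(s["orientation"]);return s,np.array(s["ee_pos"]),R.from_quat(q[[1,2,3,0]]).as_matrix()
E
python3 - <<'E'
from h import *
for n in ["top","side"]:
    im=get_image(n);W=cloud(im)
    for tg in ["probe","probe_stand","angle_table","blue_spot","reference_disc","brass_slug","hex_bolt","spanner_13"]:
        try: r=silhouettes(n,tg)
        except Exception as e: print(tg,e);continue
        for o in r[:3]:
            p=W[o["pixels"]];
            print(n,tg,round(o["conf"],2),np.round(o["xy"]),o["pixels"].sum(),np.nanmedian(p,0).round(),np.nanmin(p,0).round(),np.nanmax(p,0).round())
E
```

```text
top probe 0.66 [328. 270.] 157 [ 460. -101.  103.] [ 445. -117.   43.] [475. -89. 113.]
top probe 0.45 [361. 255.] 178 [ 487. -184.  114.] [ 473. -211.   50.] [ 502. -172.  125.]
top probe 0.18 [190. 265.] 2722 [475. 229.  70.] [411. 155.  -2.] [537. 322.  99.]
top probe_stand 0.78 [375. 256.] 1449 [ 487. -241.   10.] [ 452. -312.   -1.] [ 522. -156.  119.]
top angle_table 0.59 [188. 266.] 2674 [475. 230.  70.] [414. 156.  -3.] [537. 322.  99.]
top blue_spot 0.92 [188. 264.] 1748 [475. 234.  75.] [426. 181.   8.] [529. 300.  99.]
top reference_disc 0.84 [379. 257.] 1483 [ 488. -241.   10.] [ 453. -317.   -5.] [ 525. -156.  115.]
top brass_slug 0.4 [282. 267.] 104 [461.  -6.  24.] [448. -18.  19.] [476.   9.  29.]
top hex_bolt 0.53 [278. 218.] 120 [589.  17.  13.] [558.   9.  -3.] [615.  25.  23.]
top spanner_13 0.81 [218. 165.] 357 [727. 162.   5.] [655. 127.  -4.] [821. 193.  12.]
top spanner_13 0.31 [362. 257.] 164 [ 488. -183.  111.] [ 473. -199.   54.] [ 502. -173.  125.]
side probe 0.89 [204. 274.] 449 [ 462. -117.   80.] [ 418. -189.   -2.] [488.   5. 122.]
side probe 0.73 [211. 299.] 502 [ 490. -200.   90.] [ 452. -210.   -3.] [504. -83. 122.]
side probe_stand 0.59 [215. 346.] 3042 [ 492. -244.    9.] [ 449. -317.   -4.] [ 524. -121.   81.]
side angle_table 0.97 [230. 183.] 2213 [483. 196.  61.] [407. 149.  -2.] [536. 394.  94.]
side blue_spot 0.94 [232. 170.] 965 [483. 220.  75.] [425. 173.  -3.] [525. 410.  94.]
side blue_spot 0.27 [212. 300.] 475 [ 489. -201.   89.] [ 448. -210.   -3.] [ 504. -106.  122.]
side reference_disc 0.75 [212. 346.] 2806 [ 491. -246.    9.] [ 452. -317.   -0.] [ 522. -161.   56.]
side brass_slug 0.47 [213. 254.] 240 [464. -13.  21.] [ 441. -101.   -2.] [479.  33.  98.]
side hex_bolt 0.7 [275. 248.] 150 [589.  11.  11.] [557.   4.  -3.] [613.  34.  21.]
side spanner_13 0.87 [324. 207.] 379 [718. 160.   3.] [652. 119.  -5.] [819. 197.   8.]
```

```bash
python3 - <<'E'
from h import *
for n in ["top","side"]:
    im=get_image(n);W=cloud(im);C=im["color"].astype(int)
    r,g,b=C[...,0],C[...,1],C[...,2]
    P=W
    reg=(P[...,0]>400)&(P[...,0]<545)&(P[...,1]>140)&(P[...,1]<320)
    blue=reg&(b>r+50)&(b>g+20);red=reg&(r>g+60)
    print(n,"blue",blue.sum(),np.nanmean(P[blue],0).round(1),"red",red.sum(),np.nanmean(P[red],0).round(1))
    m=reg&(P[...,2]>62)&(P[...,0]>440)&(P[...,0]<520)&(P[...,1]>200)&(P[...,1]<270)
    q=P[m]
    for _ in range(6):
        c=q.mean(0);nrm=np.linalg.svd(q-c)[2][2];nrm*=np.sign(nrm[2]);d=(q-c)@nrm
        q=q[np.abs(d)<max(1.5*d.std(),1)]
    print(c.round(1),nrm.round(3),len(q),"tilt",np.degrees(np.arccos(nrm[2])),d.std(), "dir",np.degrees(np.arctan2(nrm[1],nrm[0])))
    # disc, stand
    reg=(P[...,0]>430)&(P[...,0]<545)&(P[...,1]>-340)&(P[...,1]<-140)
    yel=reg&(r>b+70)&(g>b+50);gr=reg&(g>r+30)&(g>b+15)&(P[...,2]>60)
    print("disc",yel.sum(),np.nanmean(P[yel],0).round(1),"green",gr.sum(),np.nanmean(P[gr],0).round(1),np.nanmedian(P[gr&(P[...,2]>115)],0).round(1))
    pl=reg&(P[...,2]<13)&(P[...,2]>4.)&(g>90)
    pts=P[pl][:,:2].astype(np.float32);print("stand rect",cv2.minAreaRect(pts),pl.sum())
    cv2.imwrite(f"pics/{n}z.png",cv2.resize(im["color"][225:310,140:420,::-1] if n=="top" else im["color"][130:400,130:400,::-1],None,fx=2.8 if n=="top" else 2.2,fy=2.8 if n=="top" else 2.2,interpolation=cv2.INTER_CUBIC))
E
```

```text
top blue 23 [448.2 254.4  68.6] red 18 [490.5 219.9  80.4]
[474.6 235.2  76.5] [-0.263  0.01   0.965] 386 tilt 15.27838227600455 0.9049061607751453 dir 177.78749915966418
disc 121 [ 486.1 -278.7   16.8] green 78 [ 486.9 -186.1  113.5] [ 488.9 -187.1  118.2]
stand rect ((487.0068664550781, -240.12200927734375), (113.76724243164062, 199.2831573486328), 0.0484967902302742) 980
side blue 0 [nan nan nan] red 0 [nan nan nan]
[473.7 235.6  75.5] [-0.265  0.016  0.964] 214 tilt 15.415711692914028 0.7238745551867279 dir 176.46389036595394
disc 248 [ 485.7 -282.6   15.8] green 290 [ 489.3 -200.3   98.7] [ 489.5 -197.2  117.3]
stand rect ((486.86248779296875, -239.2113800048828), (155.6025848388672, 70.13640594482422), 89.57443237304688) 1770<stdin>:8: RuntimeWarning: Mean of empty slice
```

View pics/topz.png

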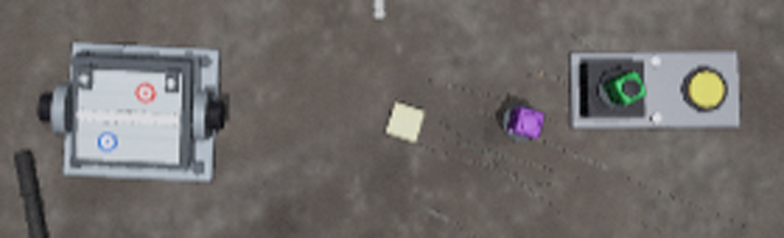

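View pics/sidez.png

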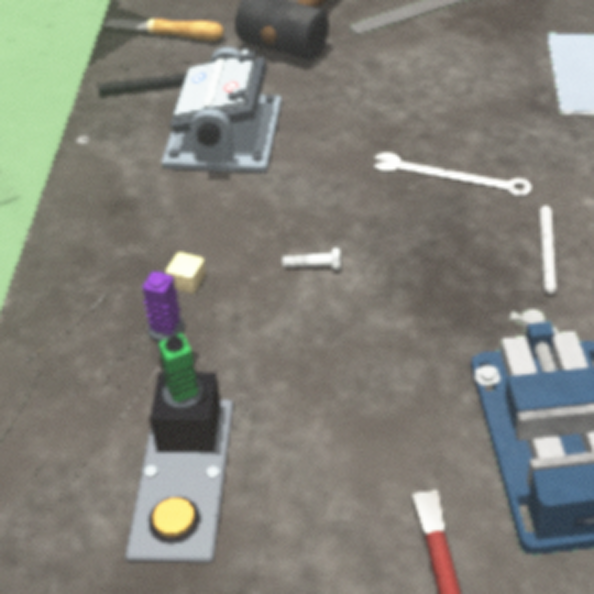

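```bash
python3 -m inch '[-0.47,0,-0.5,1.13,1,-0.47,0,-0.5,1.13,1,-0.47,0,-0.5,1.13,1,-0.47,0,-0.5,1.13,1,-0.47,0,-0.5,1.13,1,-0.47,0,-0.5,1.13,1,-0.47,0,-0.5,1.13,1,-0.47,0,-0.5,1.13,1,-0.47,0,-0.5,1.13,1,-0.47,0,-0.5,1.13,1,-0.47,0,-0.5,1.13,1,-0.47,0,-0.5,1.13,1,-0.47,0,-0.5,1.13,1,-0.47,0,-0.5,1.13,1,-0.47,0,-0.5,1.13,1,-0.47,0,-0.5,1.13,1,-0.47,0,-0.5,1.13,1,-0.47,0,-0.5,1.13,1]' 60; python3 - <<'E'
from h import *
s,p,T=pose();print(s["t"],s["qpos"].round(3),p.round(1),T.round(3))
im=get_image("wrist");K,Rm,t=cam(im);c=-Rm.T@t;print("cam in tool",(T.T@(c-p)).round(1),(T.T@Rm.T).round(3))
cv2.imwrite("pics/w1.png",im["color"][:,:,::-1])
for o in silhouettes("wrist","probe"): print(o["conf"],o["xy"],o["pixels"].sum())
E
```

```text
t: 2.95
ee_pos: [477.4, -156.7, 256.8]
orientation: [-0.707, 0.707, 0.005, -0.005]
wrist_force: [-0.2, -0.5, -0.3]
finger_gap: 84.9
2.95 [-0.451 -0.011  0.04   1.622  0.     1.106] [ 477.4 -156.7  256.8] [[ 1.     0.    -0.014]
 [ 0.014 -0.     1.   ]
 [ 0.    -1.    -0.   ]]
cam in tool [  -1.4 -118.    78.7] [[ 1.    -0.     0.001]
 [-0.001 -0.306  0.952]
 [ 0.    -0.952 -0.306]]
0.72 [286.5, 232.1] 1494
0.61 [257.4, 135.6] 1250
```

View pics/w1.png

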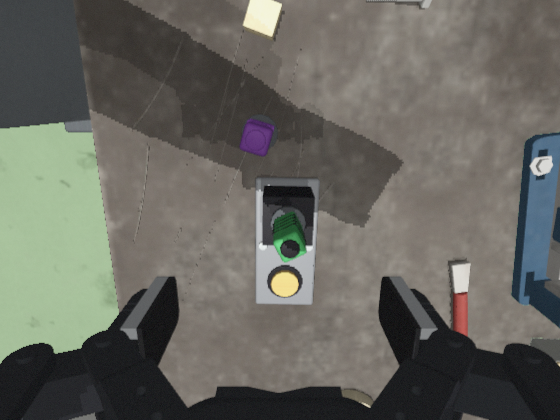

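```bash
python3 - <<'E'
from h import *
im=get_image("wrist");W=cloud(im);C=im["color"].astype(int)
cv2.imwrite("pics/w1z.png",cv2.resize(im["color"][110:320,220:360,::-1],None,fx=4,fy=2.8 if 0 else 2.85,interpolation=cv2.INTER_CUBIC))
r,g,b=C[...,0],C[...,1],C[...,2]
yel=(r>b+70)&(g>b+50)&(W[...,1]<-200)&(W[...,2]<30);yel&=(W[...,0]>440)&(W[...,0]<540)
pts=np.argwhere(yel)[:,::-1].astype(np.float32);e=cv2.fitEllipse(cv2.convexHull(pts));print("disc",e,rayz(im,e[0],17).round(1),np.nanmedian(W[yel],0).round(1))
gr=(g>r+25)&(g>b+10)&(W[...,2]>55)&(W[...,0]>450)&(W[...,0]<530)
print(gr.sum(),np.nanmax(W[gr],0))
q=W[gr&(W[...,2]>116)];print("top",len(q),q.mean(0).round(1),cv2.minAreaRect(q[:,:2].astype(np.float32)))
# vertical faces: normals
q=W[gr&(W[...,2]<112)&(W[...,2]>64)]
for z0 in (66,78,90,102):
    s=q[(q[:,2]>z0)&(q[:,2]<z0+10)];print(z0,len(s),s.mean(0).round(1),s.min(0).round(1),s.max(0).round(1))
st=(np.abs(W[...,2]-54)<3)&(W[...,0]>450)&(W[...,0]<530)&(W[...,1]>-230)&(W[...,1]<-150)
print("blk",cv2.minAreaRect(W[st][:,:2].astype(np.float32)))
st=(np.abs(W[...,2]-8)<3)&(W[...,0]>440)&(W[...,0]<535)&(W[...,1]>-330)&(W[...,1]<-140)
print("base",cv2.minAreaRect(W[st][:,:2].astype(np.float32)))
E
```

```text
disc ((284.2855224609375, 283.71319580078125), (24.61976432800293, 27.373794555664062), 88.07662963867188) [ 485.1 -279.9   17. ] [ 484.9 -279.7   17.4]
891 [ 498.67350853 -176.48298529  122.62250173]
top 382 [ 485.8 -188.7  118.2] ((485.77703857421875, -190.036376953125), (21.740447998046875, 21.2916316986084), 27.606246948242188)
66 66 [ 482.5 -180.8   71.3] [ 472.8 -185.9   66.1] [ 495.1 -176.8   76. ]
78 74 [ 482.3 -181.    83.1] [ 472.9 -186.3   78.1] [ 496.  -177.    87.9]
90 96 [ 483.1 -181.3   95. ] [ 473.1 -190.8   90.2] [ 498.3 -176.5  100. ]
102 129 [ 484.6 -181.3  107. ] [ 472.4 -191.7  102.1] [ 498.6 -176.8  112. ]
blk ((485.9943542480469, -190.67141723632812), (50.66163635253906, 50.08744430541992), 89.66082000732422)
base ((485.7629699707031, -235.37835693359375), (155.8804473876953, 69.96142578125), 89.57614135742188)
```

View pics/w1z.png

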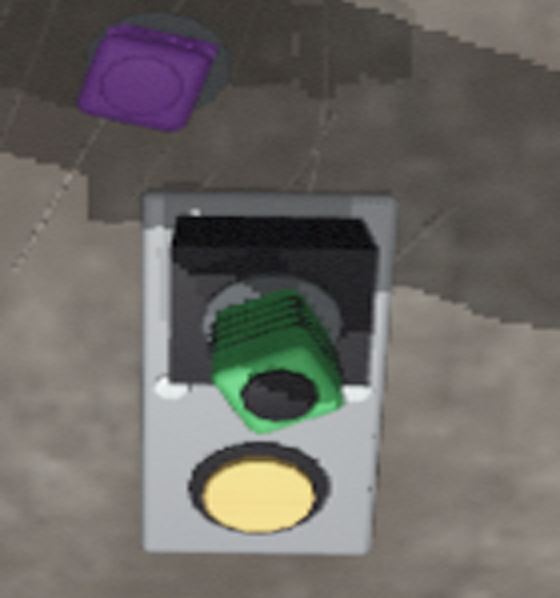

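```bash
python3 -m inch '[0.008,0.05,-0.0337,-0.15,1,0.008,0.08,-0.0337,-0.3,1,0.008,0.08,-0.0337,-0.468,1,0.008,0.08,-0.0337,-0.468,1,0.008,0.08,-0.0337,-0.468,1,0.008,0.08,-0.0337,-0.468,1]'; python3 - <<'E'
from h import *
for i in range(3):
    s,p,T=pose();im=get_image("wrist");print(s["t"],p.round(1),np.degrees(np.arctan2(T[1,0],T[0,0])))
cv2.imwrite("pics/w2.png",im["color"][:,:,::-1])
W=cloud(im);C=im["color"].astype(int);r,g,b=C[...,0],C[...,1],C[...,2]
gr=(g>r+25)&(g>b+10)&(W[...,2]>55)&(W[...,0]>450)&(W[...,0]<530)&(W[...,1]<-150)
q=W[gr&(W[...,2]>116)];print("top",len(q),q.mean(0).round(1),cv2.minAreaRect(q[:,:2].astype(np.float32)))
E
```

```text
t: 3.7
ee_pos: [487.0, -191.6, 178.2]
orientation: [-0.686, 0.688, 0.169, -0.167]
wrist_force: [-0.3, -0.7, 0.8]
finger_gap: 85.6
3.7 [ 487.  -191.6  178.2] 27.420758645407584
3.75 [ 487.1 -191.7  178.2] 27.444322186044122
3.8 [ 486.9 -191.7  178. ] 27.457169816316704
top 743 [ 484.9 -188.3  118.1] ((485.4465637207031, -189.99172973632812), (21.404550552368164, 21.182634353637695), 28.40684700012207)
```

View pics/w2.png

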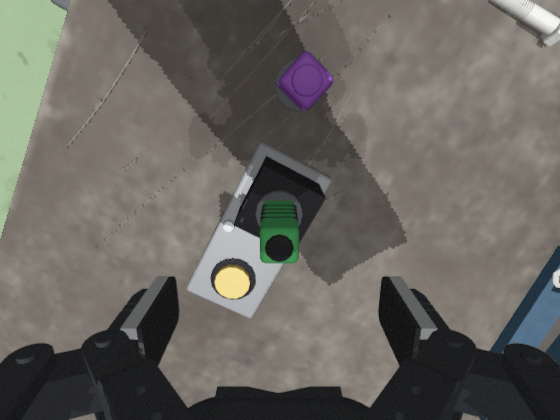

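```bash
python3 -m inch '[-0.0006,0.02,0.0019,-0.012,1,-0.0006,0.045,0.0019,-0.012,1,-0.0006,0.07,0.0019,-0.012,1,-0.0006,0.083,0.0019,-0.012,1,-0.0006,0.083,0.0019,-0.012,1,-0.0006,0.083,0.0019,-0.012,0.5,-0.0006,0.083,0.0019,-0.012,0.2,-0.0006,0.083,0.0019,-0.012,0,-0.0006,0.083,0.0019,-0.012,0,-0.0006,0.083,0.0019,-0.012,0,-0.0006,0.083,0.0019,-0.012,0,-0.0006,0.083,0.0019,-0.012,0,-0.0006,0.083,0.0019,-0.012,0,-0.0006,0.083,0.0019,-0.012,0]' 60; python3 - <<'E'
from h import *
s,p,T=pose();print(p.round(1),s["wrist_force"],s["finger_gap"])
for n in ["wrist","side"]:
    im=get_image(n);c=im["color"][:,:,::-1]
    cv2.imwrite(f"pics/{n}3.png",c if n=="wrist" else cv2.resize(c[200:400,120:320],None,fx=3,fy=3))
E
```

```text
t: 5.25
ee_pos: [485.4, -190.4, 94.4]
orientation: [-0.685, 0.686, 0.173, -0.172]
wrist_force: [0.4, 0.9, 6.0]
finger_gap: 21.6
[ 485.4 -190.4   94.4] [0.38946501 0.86899873 5.98011703] 21.59966508485094
```

View pics/wrist3.png

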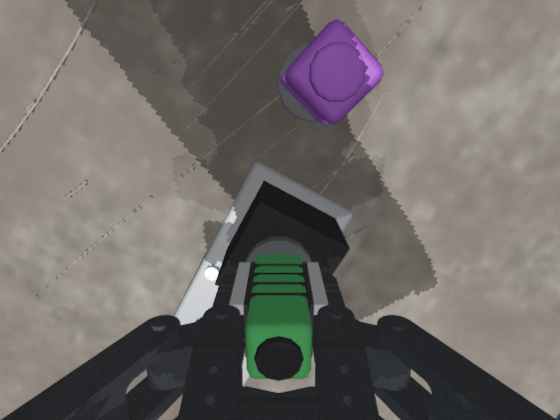

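View pics/side3.png

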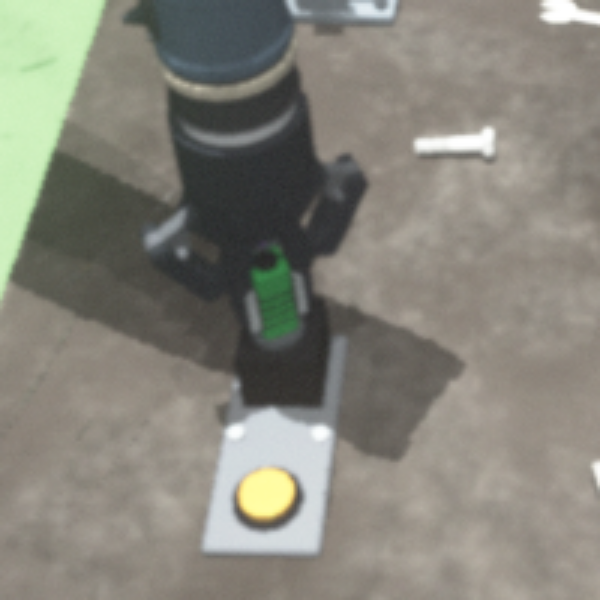

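```bash
python3 -m inch '[0,-0.015,0,0,0,0,-0.035,0,0,0,0,-0.055,0,0,0,0,-0.075,0,0,0,0,-0.075,0,0,0,0,-0.075,0,0,0,0,-0.075,0,0,0]' ; python3 - <<'E'
from h import *
s,p,T=pose();print(p.round(1),s["wrist_force"],s["finger_gap"],np.degrees(np.arctan2(T[1,0],T[0,0])))
for n in ["wrist","side"]:
    im=get_image(n);c=im["color"][:,:,::-1]
    cv2.imwrite(f"pics/{n}4.png",c if n=="wrist" else cv2.resize(c[200:400,120:320],None,fx=3,fy=3))
E
```

```text
t: 6.05
ee_pos: [483.6, -189.6, 166.2]
orientation: [0.687, -0.685, -0.171, 0.173]
wrist_force: [-0.1, -0.6, -2.1]
finger_gap: 21.5
[ 483.6 -189.6  166.2] [-0.12891858 -0.57478867 -2.05773877] 21.48243488151355 28.18642682762094
```

View pics/wrist4.png

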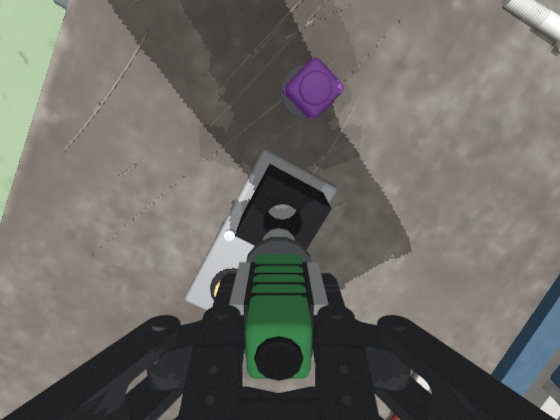

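View pics/side4.png

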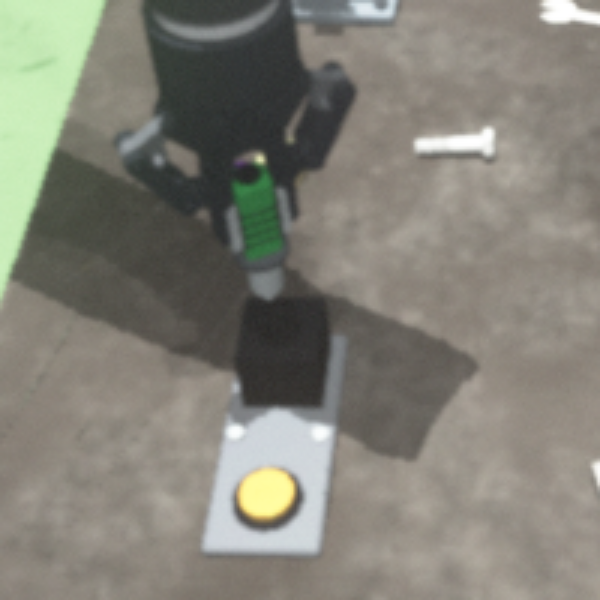

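```bash
python3 -m inch '[-0.0207,0,-0.0403,0,0,-0.0414,0,-0.0806,0,0,-0.0414,0,-0.0806,0,0,-0.0414,0.02,-0.0806,0,0,-0.0414,0.045,-0.0806,0,0,-0.0414,0.055,-0.0806,0,0,-0.0414,0.055,-0.0806,0,0,-0.0414,0.055,-0.0806,0,0,-0.0414,0.055,-0.0806,0,0]' ; cat > look.py <<'E'
import sys
from h import *
s,p,T=pose();print(s["t"],p.round(1),s["wrist_force"].round(2),s["finger_gap"].round(1),np.degrees(np.arctan2(T[1,0],T[0,0])).round(2))
k=sys.argv[1]
for n in sys.argv[2:]:
    im=get_image(n);c=im["color"][:,:,::-1]
    if n=="side":
        K,Rm,t=cam(im);u,v=proj(im,p-[0,0,50])[0].astype(int);u=min(max(u,80),480);v=min(max(v,80),340)
        c=cv2.resize(c[v-80:v+80,u-80:u+80],None,fx=3.7,fy=3.7,interpolation=cv2.INTER_CUBIC)
    cv2.imwrite(f"pics/{n}{k}.png",c)
E
python3 look.py 5 side wrist
```

```text
t: 7.05
ee_pos: [487.0, -281.0, 114.8]
orientation: [-0.685, 0.686, 0.173, -0.172]
wrist_force: [0.3, -0.0, -1.0]
finger_gap: 21.1Traceback (most recent call last):
  File "look.py", line 3, in <module>
    s,p,T=pose();print(s["t"],p.round(1),s["wrist_force"].round(2),s["finger_gap"].round(1),np.degrees(np.arctan2(T[1,0],T[0,0])).round(2))
                                                                   ^^^^^^^^^^^^^^^^^^^^^
AttributeError: 'float' object has no attribute 'round'
```

```bash
sed -i 's/s\["finger_gap"\].round(1)/round(float(s["finger_gap"]),1)/' look.py; python3 look.py 5 side wrist
```

```text
7.05 [ 487.  -281.   114.8] [ 0.34 -0.03 -0.98] 21.1 28.21
```

View pics/side5.png

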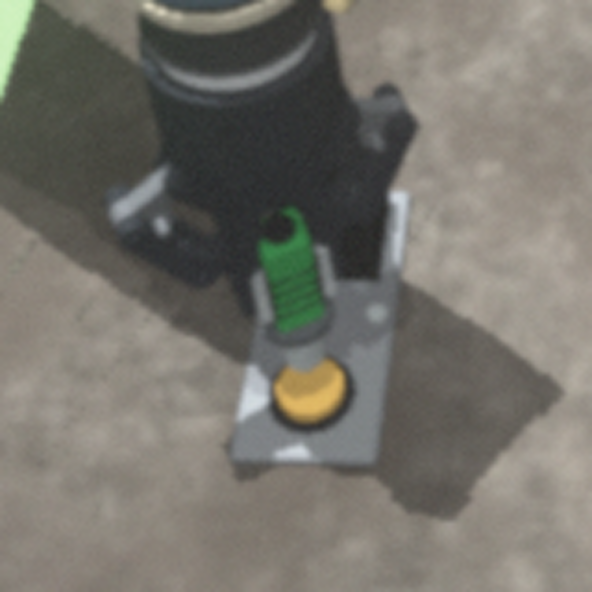

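View pics/wrist5.png

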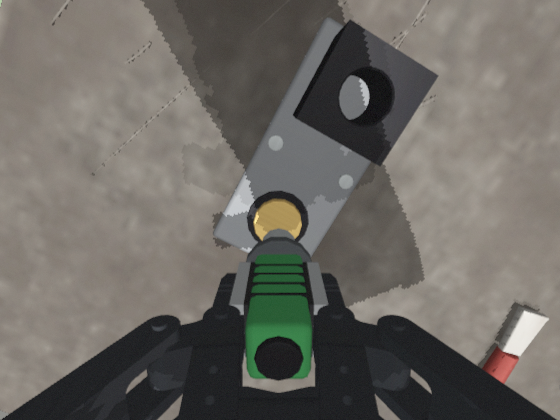

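```bash
python3 -m inch '[-0.0012,0.006,0.0015,0,0,-0.0012,0.012,0.0015,0,0,-0.0012,0.018,0.0015,0,0,-0.0012,0.018,0.0015,0,0,-0.0012,0.018,0.0015,0,0]' ;python3 look.py 6 side
```

```text
t: 7.65
ee_pos: [484.6, -280.0, 95.7]
orientation: [-0.686, 0.686, 0.172, -0.172]
wrist_force: [-1.0, 0.9, 3.2]
finger_gap: 21.4
7.65 [ 484.6 -280.    95.7] [-0.96  0.93  3.18] 21.4 28.19
```

View pics/side6.png

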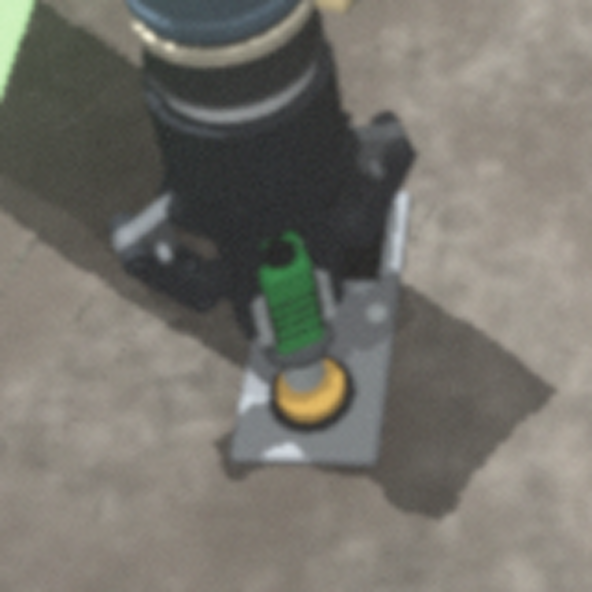

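```bash
python3 -m inch '[0,0.001,0,0,0,0,0.002,0,0,0,0,0.002,0,0,0,0,0.002,0,0,0,0,0.002,0,0,0,0,0.002,0,0,0,0,0.002,0,0,0]' ;python3 look.py 6 wrist;  python3 -m inch '[0,0.0,0,0,0,0,0,0,0,0,0,0,0,0,0,0,0,0,0,0,0,0,0,0,0,0,0,0,0,0]'
```

```text
t: 8.4
ee_pos: [484.5, -280.0, 93.4]
orientation: [-0.686, 0.686, 0.172, -0.172]
wrist_force: [-0.5, -0.4, 3.3]
finger_gap: 21.2
8.4 [ 484.5 -280.    93.4] [-0.49 -0.4   3.25] 21.2 28.19
t: 9.05
ee_pos: [484.5, -280.0, 93.4]
orientation: [-0.686, 0.686, 0.172, -0.172]
wrist_force: [-0.5, -0.0, 2.9]
finger_gap: 21.6
```

View pics/wrist6.png

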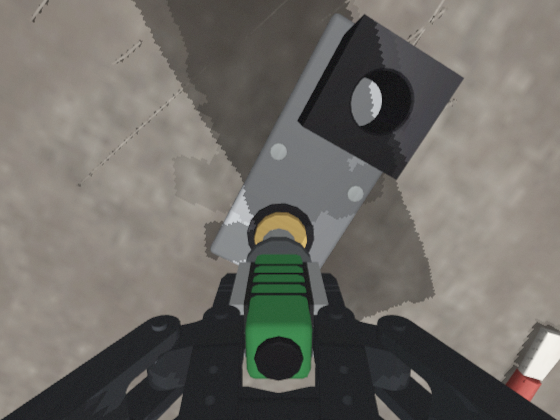

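```bash
python3 -m inch '[0,-0.03,0,0,0,0,-0.065,0,0,0,0.04,-0.065,0.025,-0.15,0,0.0833,-0.065,0.0517,-0.3,0,0.0833,-0.065,0.0517,-0.45,0,0.0833,-0.065,0.0517,-0.6,0,0.0833,-0.065,0.0517,-0.75,0,0.0833,-0.065,0.0517,-0.9,0,0.0833,-0.065,0.0517,-1.079,0,0.0833,-0.065,0.0517,-1.079,0,0.0833,-0.065,0.0517,-1.079,0,0.0833,-0.065,0.0517,-1.079,0,0.0833,-0.065,0.0517,-1.079,0]' ;python3 look.py 7 wrist side top
```

```text
t: 10.35
ee_pos: [533.2, -194.9, 158.0]
orientation: [0.5, -0.5, -0.5, 0.5]
wrist_force: [-0.5, 0.1, -0.4]
finger_gap: 21.2
10.35 [ 533.2 -194.9  158. ] [-0.54  0.12 -0.44] 21.2 89.94
```

View pics/wrist7.png

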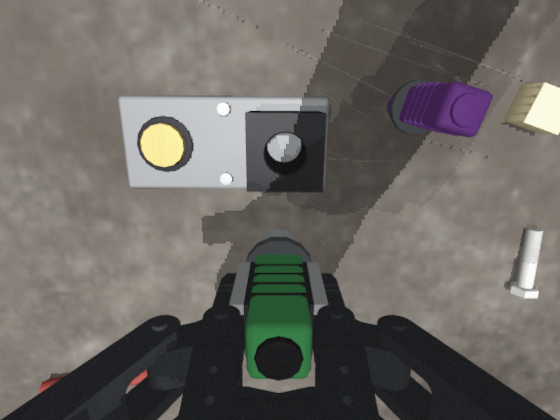

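View pics/side7.png

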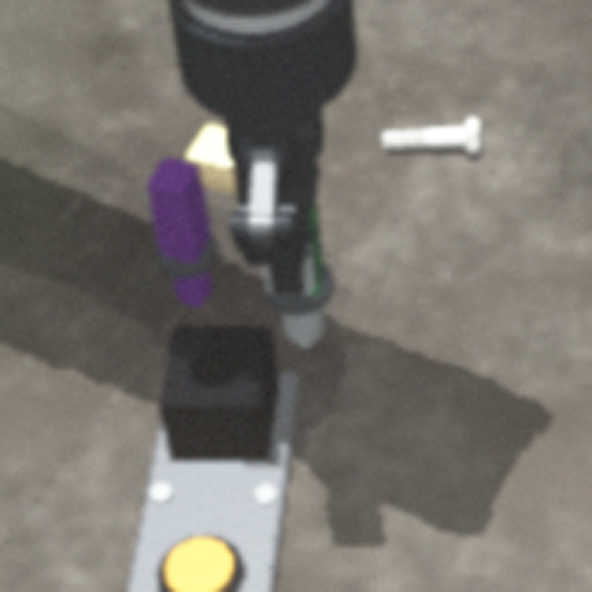

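```bash
python3 -m inch '[0,0.015,0,0,0,0,0.03,0,0,0,0,0.0436,0,0,0,0,0.0436,0,0,0,0,0.0436,0,0,0,0,0.0436,0.004,0,0,0,0.0436,0.008,0,0]' 20;python3 look.py 8 side
```

```text
t: 11.2
ee_pos: [525.7, -195.3, 115.6]
orientation: [-0.499, 0.5, 0.5, -0.5]
wrist_force: [-0.0, 0.8, -0.3]
finger_gap: 21.4
11.2 [ 525.7 -195.3  115.6] [-0.    0.83 -0.32] 21.4 90.01
```

View pics/side8.png

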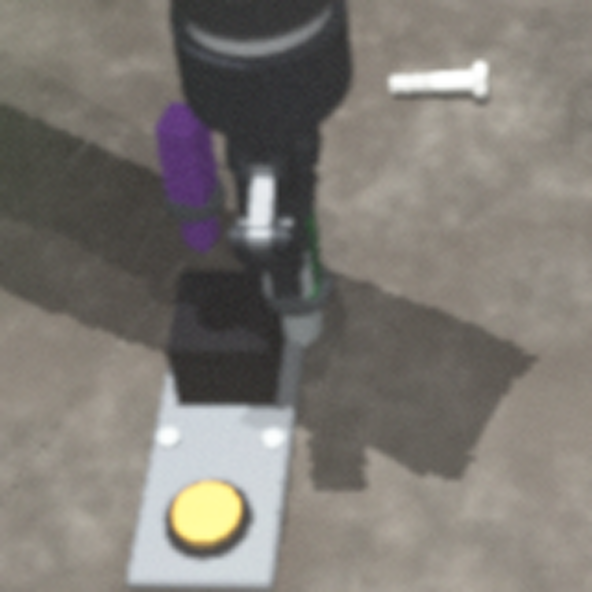

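```bash
python3 -m inch '[0,0,0.003,0,0,0,0,0.006,0,0,0,0,0.009,0,0,0,0,0.011,0,0,0,0,0.013,0,0,0,0,0.013,0,0]' 20;python3 look.py 9 side wrist
```

```text
t: 11.85
ee_pos: [516.8, -195.3, 115.9]
orientation: [-0.497, 0.503, 0.503, -0.497]
wrist_force: [10.2, -0.2, -5.1]
finger_gap: 21.1
11.85 [ 516.8 -195.3  115.9] [10.18 -0.22 -5.06] 21.1 90.05
```

View pics/side9.png

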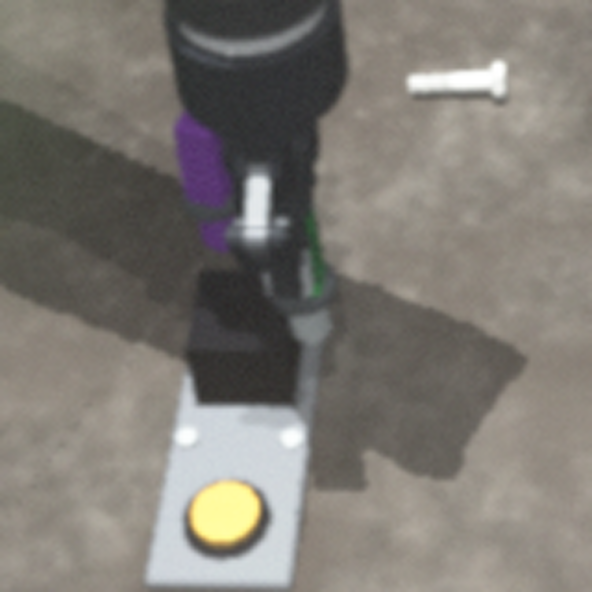

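View pics/wrist9.png

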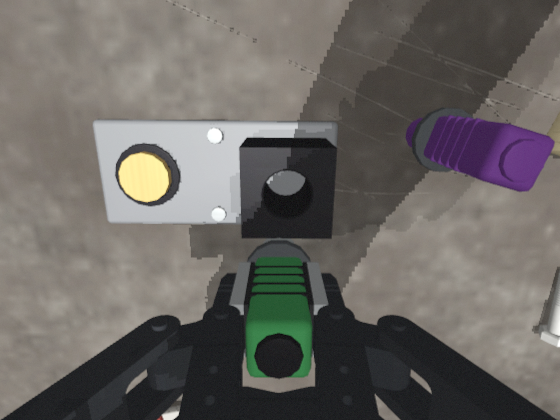

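```bash
python3 -m inch '[0,0,0.003,0,0,0,0,0.006,0,0,0,0,0.009,0,0,0,0,0.009,0,0,0,0,0.009,0,0]' 20;python3 look.py 10 side wrist
```

```text
t: 12.45
ee_pos: [507.8, -195.3, 116.4]
orientation: [-0.497, 0.503, 0.503, -0.498]
wrist_force: [9.2, 0.7, -3.4]
finger_gap: 21.1
12.45 [ 507.8 -195.3  116.4] [ 9.16  0.72 -3.41] 21.1 90.06
```

View pics/side10.png

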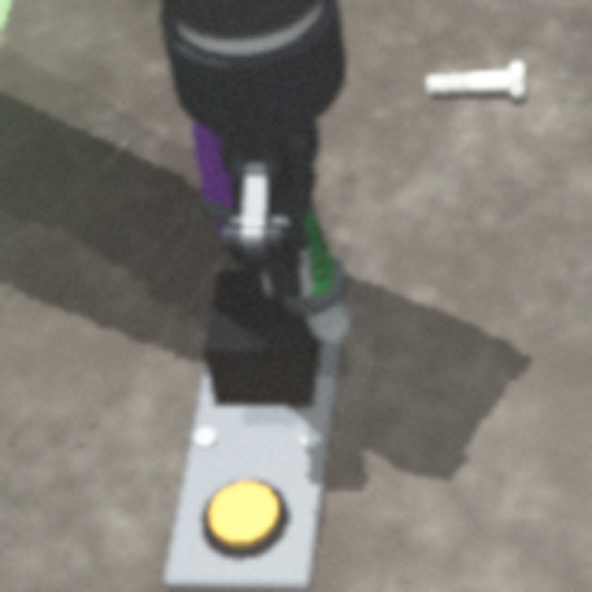

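View pics/wrist10.png

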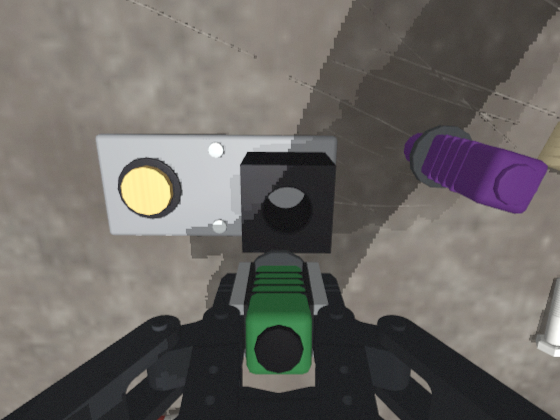

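```bash
python3 -m inch '[0,0,0.002,0,0,0,0,0.0035,0,0,0,0,0.0035,0,0,0,0,0.0035,0,0]' 20;python3 look.py 11; python3 -m inch '[0,0,-0.01,0,0,0,0,-0.025,0,0,0,-0.04,-0.025,0,0,0,-0.06,-0.025,0,0,0,-0.06,-0.025,0,0,0,-0.06,-0.025,0,0]' 100;python3 look.py 11 side wrist top
```

```text
t: 12.95
ee_pos: [504.7, -195.3, 116.5]
orientation: [-0.497, 0.503, 0.503, -0.497]
wrist_force: [9.1, -0.1, -2.8]
finger_gap: 21.7
12.95 [ 504.7 -195.3  116.5] [ 9.1  -0.05 -2.8 ] 21.7 90.06
t: 13.55
ee_pos: [524.8, -195.1, 174.4]
orientation: [0.5, -0.5, -0.5, 0.5]
wrist_force: [-0.4, -0.3, -1.1]
finger_gap: 21.0
13.55 [ 524.8 -195.1  174.4] [-0.38 -0.29 -1.11] 21.0 90.01
```

View pics/side11.png

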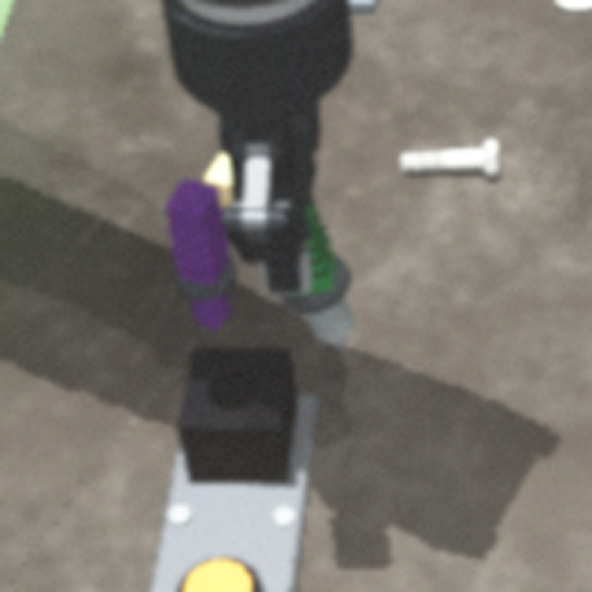

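View pics/wrist11.png

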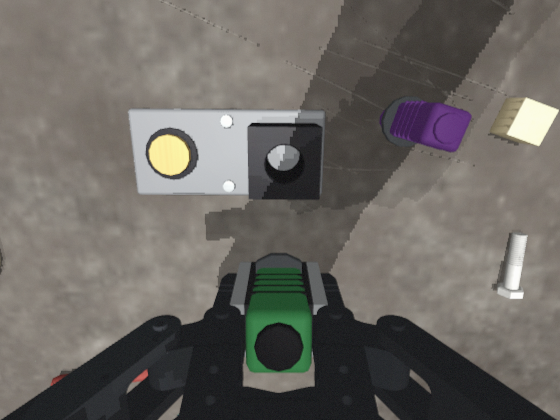

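```bash
cat > tilt.py <<'E'
from h import *
s,p,T=pose();im=get_image("wrist");W=cloud(im);C=im["color"].astype(int);r,g,b=C[...,0],C[...,1],C[...,2]
L=(W-p)@T  # tool coords
gr=(g>r+25)&(g>b+10)&(np.linalg.norm(L,axis=-1)<80)
print("gr",gr.sum())
# all points: plane for top & front by ransac-ish on depth normals
P=L[gr]
rng=np.random.default_rng(0);rem=P.copy()
for k in range(2):
    best=None
    for _ in range(400):
        a=rem[rng.choice(len(rem),3,False)];n=np.cross(a[1]-a[0],a[2]-a[0]);l=np.linalg.norm(n)
        if l<20: continue
        n/=l;m=np.abs((rem-a[0])@n)<0.8
        if best is None or m.sum()>best.sum(): best=m
    q=rem[best];c=q.mean(0);n=np.linalg.svd(q-c)[2][2]
    print(len(q),"c",c.round(1),"n",n.round(3),"ang in yz from y axis",np.degrees(np.arctan2(n[2],n[1])).round(2))
    rem=rem[~best]
cap=(C.sum(-1)<110)&(L[...,1]<-15)&(np.linalg.norm(L,axis=-1)<60)&(np.abs(L[...,0])<9)
print("cap",cap.sum(),np.nanmean(L[cap],0).round(1))
for th in (0,10,12,14,15,16,18):
    a=np.radians(th)
    for y0 in (5.4,):
        ax=np.array([0,-np.cos(a),np.sin(a)]);print(th,proj(im,p+T@(np.array([0,y0,0])+32*ax))[0].round(1),proj(im,p+T@(np.array([0,y0,0])-35*ax))[0].round(1))
E
python3 tilt.py
```

```text
gr 4120
2133 c [ 0.3 -1.6 10.3] n [-0.003  0.201  0.98 ] ang in yz from y axis 78.43
1238 c [  0.6 -22.8   5. ] n [ 0.002 -0.98   0.198] ang in yz from y axis 168.6
cap 3807 [ -0.  -42.4   9.2]
0 [277.2 361.8] [277.6 266.5]
10 [277.2 346.3] [277.6 277.8]
12 [277.2 343. ] [277.6 280.2]
14 [277.2 339.5] [277.6 282.5]
15 [277.2 337.8] [277.6 283.7]
16 [277.2 336.1] [277.6 284.9]
18 [277.2 332.6] [277.6 287.3]
```

```bash
python3 - <<'E'
from h import *
s,p,T=pose();im=get_image("wrist");W=cloud(im);C=im["color"].astype(int);r,g,b=C[...,0],C[...,1],C[...,2]
st=(np.abs(W[...,2]-54)<5)&(W[...,0]>450)&(W[...,0]<530)&(W[...,1]>-230)&(W[...,1]<-150)
print("blk",cv2.minAreaRect(W[st][:,:2].astype(np.float32)),np.median(W[st][:,2]))
yel=(r>b+70)&(g>b+50)&(W[...,1]<-200)&(W[...,2]<30)&(W[...,0]>440)&(W[...,0]<540)
pts=np.argwhere(yel)[:,::-1].astype(np.float32);e=cv2.fitEllipse(cv2.convexHull(pts));print("disc",rayz(im,e[0],17).round(1))
bn=(np.abs(W[...,2])<10)
q=W[bn]
for _ in range(5):
    c=q.mean(0);n=np.linalg.svd(q[::7]-c,full_matrices=False)[2][2];n*=np.sign(n[2]);d=(q-c)@n;q=q[abs(d)<max(2*d.std(),.8)]
print("bench",c.round(1),n.round(4),len(q))
q=W[st];c=q.mean(0);n=np.linalg.svd(q-c,full_matrices=False)[2][2];print("blk n",n.round(3))
# side cam tilt check
im=get_image("side");W=cloud(im);C=im["color"].astype(int);r,g,b=C[...,0],C[...,1],C[...,2]
gr=(g>r+25)&(g>b+10)&(W[...,2]>55)&(np.linalg.norm(W-p,axis=-1)<80);print("side green",gr.sum(),np.nanmean(W[gr],0))
E
python3 - <<'E'
import cv2
a=cv2.imread('pics/wrist11.png');cv2.imwrite('pics/wz.png',cv2.resize(a[230:400,200:360],None,fx=3.5,fy=3.5,interpolation=cv2.INTER_CUBIC))
a=cv2.imread('pics/wrist7.png');cv2.imwrite('pics/wz7.png',cv2.resize(a[230:400,200:360],None,fx=3.5,fy=3.5,interpolation=cv2.INTER_CUBIC))
E
```

```text
blk ((485.838623046875, -190.2324981689453), (50.11455154418945, 50.07315444946289), 89.78142547607422) 54.5465015637689
disc [ 484.7 -280.2   17. ]
bench [ 5.162e+02 -1.947e+02  4.000e-01] [-7.e-04 -3.e-04  1.e+00] 145631
blk n [ 0. -0.  1.]
side green 90 [ 538.06767034 -203.46818084  159.33298243]
```

View pics/wz.png

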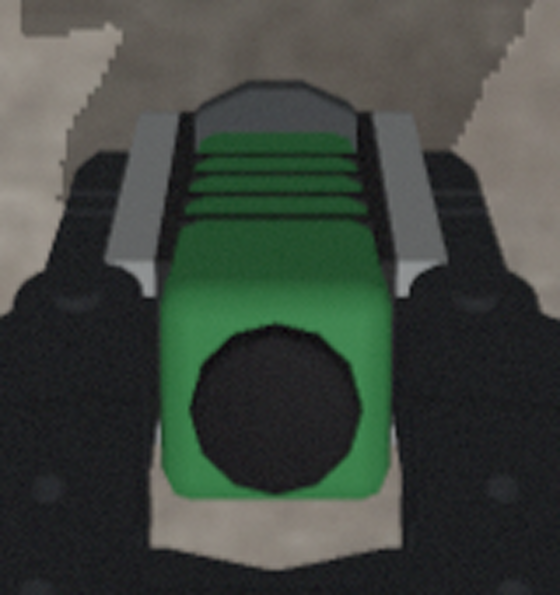

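View pics/wz7.png

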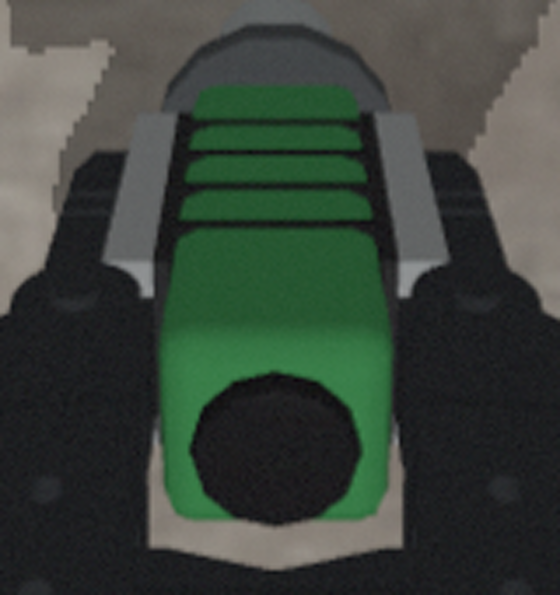

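```bash
python3 -m inch '[0,0.03,0,0,0,0,0.058,0,0,0,0,0.058,0,0,0,0,0.058,0.008,0,0,0,0.058,0.016,0,0,0,0.058,0.022,0,0,0,0.058,0.026,0,0,0,0.058,0.029,0,0,0,0.058,0.029,0,0,0,0.058,0.029,0,0]' 20;python3 look.py 12; python3 -m inch '[0,0,-0.01,0,0,0,0,-0.03,0,0,0,-0.04,-0.03,0,0,0,-0.06,-0.03,0,0,0,-0.06,-0.03,0,0,0,-0.06,-0.03,0,0]' 100;python3 look.py 12 side wrist top; python3 tilt.py
```

```text
t: 14.85
ee_pos: [502.9, -195.9, 120.7]
orientation: [-0.494, 0.505, 0.505, -0.496]
wrist_force: [12.2, 1.3, -4.0]
finger_gap: 21.0
14.85 [ 502.9 -195.9  120.7] [12.2   1.3  -3.98] 21.0 90.07
t: 15.45
ee_pos: [526.0, -195.3, 177.3]
orientation: [-0.5, 0.5, 0.5, -0.5]
wrist_force: [-0.4, -0.7, -2.0]
finger_gap: 20.8
15.45 [ 526.  -195.3  177.3] [-0.43 -0.7  -2.05] 20.8 90.0
gr 4115
2112 c [ 0.3 -1.6 10.3] n [ 0.003 -0.201 -0.979] ang in yz from y axis -101.62
1267 c [  0.6 -22.8   5.1] n [ 0.003 -0.978  0.21 ] ang in yz from y axis 167.85
cap 3795 [ -0.  -42.5   9.1]
0 [277.3 361.7] [277.6 266.5]
10 [277.3 346.2] [277.6 277.8]
12 [277.3 342.9] [277.6 280.1]
14 [277.3 339.5] [277.7 282.5]
15 [277.3 337.8] [277.7 283.7]
16 [277.3 336. ] [277.7 284.9]
18 [277.3 332.5] [277.7 287.2]
```

View pics/side12.png

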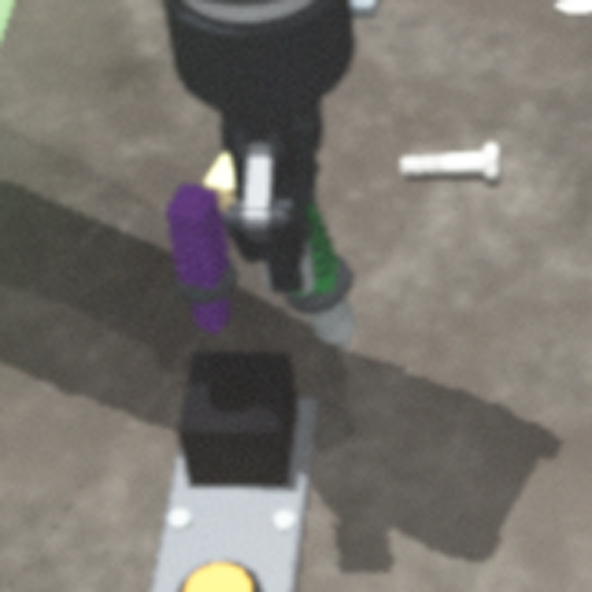

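```bash
python3 -m inch '[0,-0.05,0,0,0,0.05,-0.05,0.01,0,0,0.1,-0.05,0.02,0.05,0,0.15,-0.05,0.03,0.05,0,0.2,-0.05,0.04,0.05,0,0.25,-0.05,0.05,0.05,0,0.3,-0.05,0.06,0.05,0,0.35,-0.05,0.08,0.05,0,0.4,-0.05,0.09,0.05,0,0.43,-0.05,0.096,0.05,0,0.45,-0.05,0.096,0.05,0,0.45,-0.05,0.096,0.05,0,0.45,-0.05,0.096,0.05,0]' 100;python3 look.py 13 side wrist; cat > cpn.py <<'E'
from h import *
s,p,T=pose();im=get_image("wrist");W=cloud(im);C=im["color"].astype(int);r,g,b=C[...,0],C[...,1],C[...,2]
reg=(W[...,0]>400)&(W[...,0]<545)&(W[...,1]>180)&(W[...,1]<290)&(W[...,2]>45)&(W[...,2]<105)
sat=C.max(-1)-C.min(-1)
q=W[reg&(sat<40)&(r>140)]
print(len(q))
for _ in range(10):
    c=q.mean(0);n=np.linalg.svd(q-c,full_matrices=False)[2][2];n*=np.sign(n[2]);d=(q-c)@n;q=q[abs(d)<max(2*d.std(),.8)]
print("plane",c.round(1),n.round(3),len(q),d.std().round(2),"tilt",np.degrees(np.arccos(n[2])).round(2),"dir",np.degrees(np.arctan2(n[1],n[0])).round(2))
bl=reg&(b>r+40)&(b>g+15);rd=reg&(r>g+50)&(r>b+50)
for nm,m in (("blue",bl),("red",rd)):
    pts=np.argwhere(m)[:,::-1].astype(np.float32)
    if len(pts)<6: print(nm,len(pts));continue
    e=cv2.fitEllipse(cv2.convexHull(pts));K,Rm,t=cam(im);cc=-Rm.T@t
    ray=Rm.T@np.array([(e[0][0]-im["cx"])/im["fx"],(e[0][1]-im["cy"])/im["fy"],1]);P=cc+ray*((c-cc)@n)/(ray@n)
    print(nm,len(pts),np.round(e[0],1),np.round(e[1],1),P.round(1))
E
python3 cpn.py;python3 tilt.py|head -3
```

```text
t: 16.95
ee_pos: [429.2, 254.7, 225.6]
orientation: [0.512, -0.512, -0.487, 0.489]
wrist_force: [0.3, -0.0, -1.8]
finger_gap: 21.1
16.95 [429.2 254.7 225.6] [ 0.3  -0.02 -1.84] 21.1 87.2
6460
plane [452.5 230.9  70.8] [-0.273  0.017  0.962] 4650 0.56 tilt 15.89 dir 176.52
blue 172 [279.4 221.4] [19.9 20.3] [446.7 254.1  68.7]
red 25 [235.  268.5] [3.5 9.2] [482.9 214.8  79.6]
gr 4113
2116 c [ 0.3 -1.7 10.3] n [ 0.003 -0.202 -0.979] ang in yz from y axis -101.63
1265 c [  0.4 -22.8   5.2] n [-0.012 -0.98   0.198] ang in yz from y axis 168.58
```

View pics/side13.png

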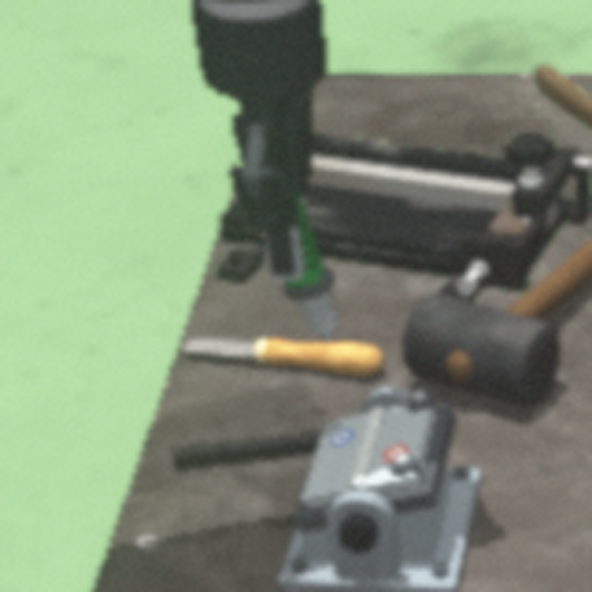

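View pics/wrist13.png

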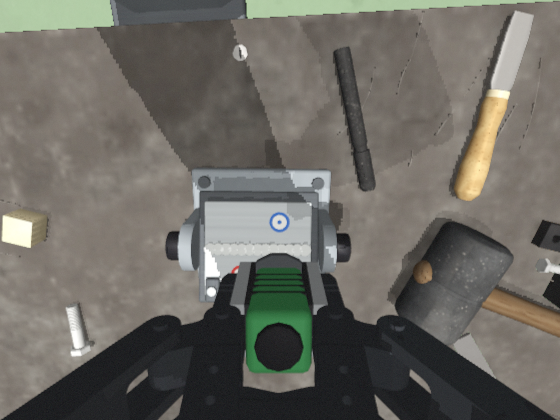

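```bash
python3 - <<'E'
from h import *
s,p,T=pose()
a=np.radians(11.5);c=np.array([.3,5.24,-2.35]);ax=np.array([0,-np.cos(a),np.sin(a)])
w=lambda h:p+T@(c+ax*h)
print("tip",w(-77).round(1),"axis",(T@ax).round(3))
n=np.array([-.273,.017,.962]);print("err deg",np.degrees(np.arccos((T@ax)@n/np.linalg.norm(n))))
im=get_image("side");pts=proj(im,[w(-77),w(-65),w(-35),w(0),w(32)]);print(pts.round(1))
u,v=pts[0].astype(int);S=8;x0,y0=u-40,v-45
z=cv2.resize(im["color"][y0:y0+70,x0:x0+80,::-1],None,fx=S,fy=S,interpolation=cv2.INTER_CUBIC)
for q in pts: cv2.circle(z,tuple(int((k-o+.5)*S) for k,o in zip(q,(x0,y0))),4,(0,0,255),1)
cv2.imwrite("pics/tipside.png",z)
im=get_image("top");pts=proj(im,[w(-77),w(-65),w(-35),w(0)]);u,v=pts[0].astype(int);x0,y0=u-40,v-40
z=cv2.resize(im["color"][y0:y0+80,x0:x0+80,::-1],None,fx=7,fy=7,interpolation=cv2.INTER_CUBIC)
for q in pts: cv2.circle(z,tuple(int((k-o+.5)*7) for k,o in zip(q,(x0,y0))),4,(0,0,255),1)
cv2.imwrite("pics/tiptop.png",z)
E
```

```text
tip [447.7 253.2 145.8] axis [-0.199  0.011  0.98 ]
err deg 4.398339585320963
[[217.  138.4]
 [215.5 134.2]
 [211.7 123.4]
 [207.1 110.4]
 [202.7  98.1]]
```

View pics/tipside.png

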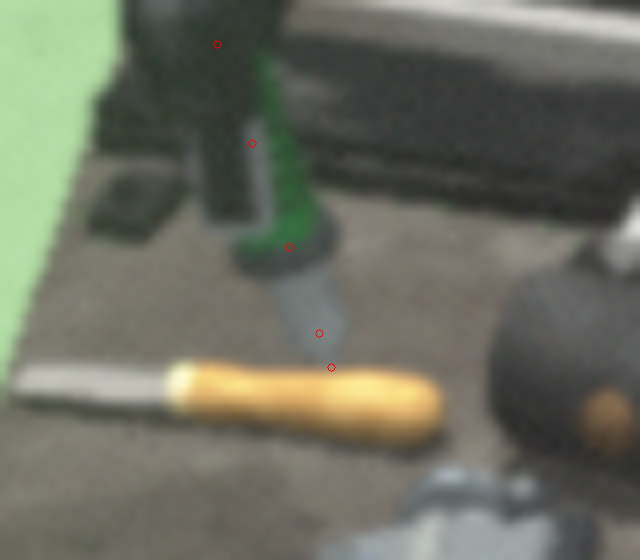

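View pics/tiptop.png

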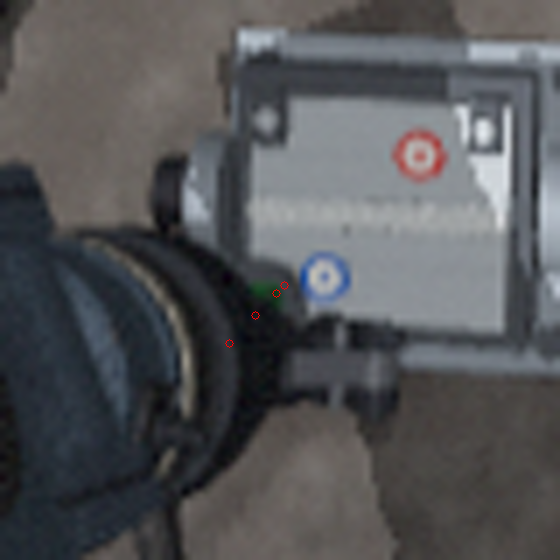

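```bash
python3 -m inch '[0.001,0.03,0.0025,0,0,0.001,0.055,0.0025,0,0,0.001,0.067,0.0025,0,0,0.001,0.067,0.0025,0,0,0.001,0.067,0.0025,0,0,0.001,0.067,0.0025,0,0]' 100;python3 look.py 14 side wrist; python3 cpn.py;python3 tilt.py|head -3
cat > ov.py <<'E'
from h import *
s,p,T=pose()
a=np.radians(11.5);c=np.array([.3,5.24,-2.35]);ax=np.array([0,-np.cos(a),np.sin(a)])
w=lambda h:p+T@(c+ax*h)
print("virtual tip",w(-77).round(1),"axis",(T@ax).round(3))
im=get_image("side");pts=proj(im,[w(-77),w(-35),[447.2,254.2,68.7]])
u,v=pts[2].astype(int);S=9;x0,y0=u-35,v-40
z=cv2.resize(im["color"][y0:y0+65,x0:x0+70,::-1],None,fx=S,fy=S,interpolation=cv2.INTER_CUBIC)
for q,cl in zip(pts,((0,0,255),(0,0,255),(0,255,255))): cv2.circle(z,tuple(int((k-o+.5)*S) for k,o in zip(q,(x0,y0))),4,cl,1)
cv2.imwrite("pics/ov.png",z)
E
python3 ov.py
```

```text
t: 17.85
ee_pos: [428.4, 256.4, 161.4]
orientation: [-0.512, 0.513, 0.488, -0.486]
wrist_force: [0.7, -0.0, -0.7]
finger_gap: 20.9
17.85 [428.4 256.4 161.4] [ 0.66 -0.   -0.68] 20.9 87.13
6152
plane [446.8 224.4  69.2] [-0.273  0.016  0.962] 4766 0.49 tilt 15.87 dir 176.61
blue 122 [275.1 252.7] [20.1 24.2] [445.  253.9  68.2]
red 0
gr 4117
2096 c [ 0.4 -1.3 10.2] n [0.007 0.203 0.979] ang in yz from y axis 78.31
1306 c [  0.2 -22.7   5.1] n [-0.003 -0.978  0.209] ang in yz from y axis 167.96
virtual tip [445.9 255.9  80.2] axis [-0.201  0.009  0.98 ]
```

View pics/ov.png

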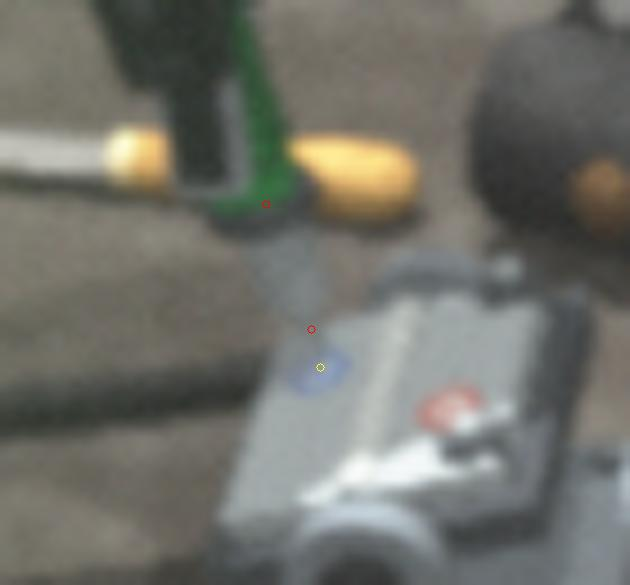

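View pics/wrist14.png

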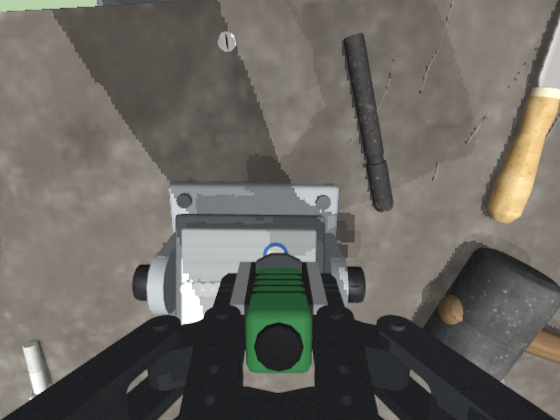

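```bash
python3 -m inch '[-0.0017,0.003,0,0,0,-0.0017,0.006,-0.001,0,0,-0.0017,0.010,-0.0015,0,0,-0.0017,0.0135,-0.0018,0,0,-0.0017,0.0135,-0.0018,0,0,-0.0017,0.0135,-0.0018,0,0]' 100;python3 look.py 15 side wrist; python3 ov.py;python3 tilt.py|head -3
```

```text
t: 18.7
ee_pos: [429.3, 254.3, 146.6]
orientation: [-0.512, 0.512, 0.488, -0.487]
wrist_force: [-0.2, -0.2, 1.8]
finger_gap: 20.7
18.7 [429.3 254.3 146.6] [-0.23 -0.24  1.84] 20.7 87.14
virtual tip [447.  253.8  66. ] axis [-0.2   0.01  0.98]
gr 4133
2094 c [ 0.  -1.7 10.3] n [ 0.011 -0.2   -0.98 ] ang in yz from y axis -101.54
1299 c [  0.5 -22.7   5.2] n [ 0.005 -0.979  0.202] ang in yz from y axis 168.32
```

View pics/ov.png

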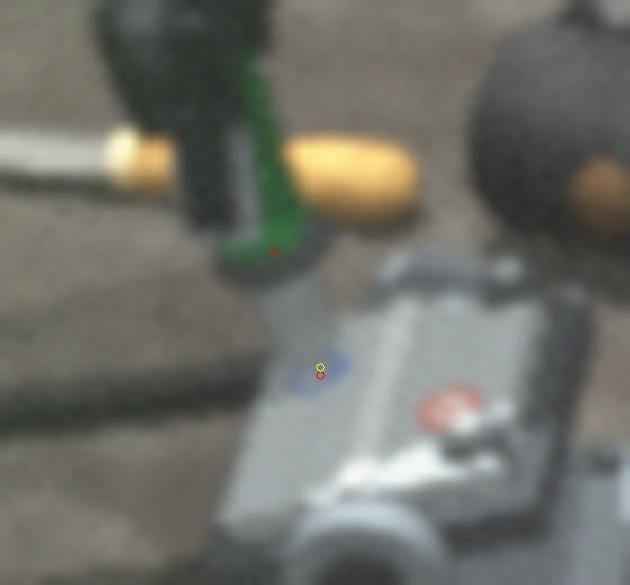

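```bash
python3 - <<'E'
from h import *
acc=0
for i in range(6): acc=acc+get_image("side")["color"].astype(float)
im=get_image("side");c=(acc/6)
u,v=proj(im,[447.2,254.2,68.7])[0];print(u,v)
x0,y0=int(u)-20,int(v)-25
z=c[y0:y0+38,x0:x0+40,::-1];z=np.clip((z-40)*1.6,0,255).astype(np.uint8)
cv2.imwrite("pics/zz.png",cv2.resize(z,None,fx=15,fy=15,interpolation=cv2.INTER_LANCZOS4))
s,p,T=pose();print(s["t"],s["wrist_force"])
E
```

```text
220.0595808857439 164.28682786799723
19.25 [ 0.56094293 -1.22775342  1.68317992]
```

View pics/zz.png

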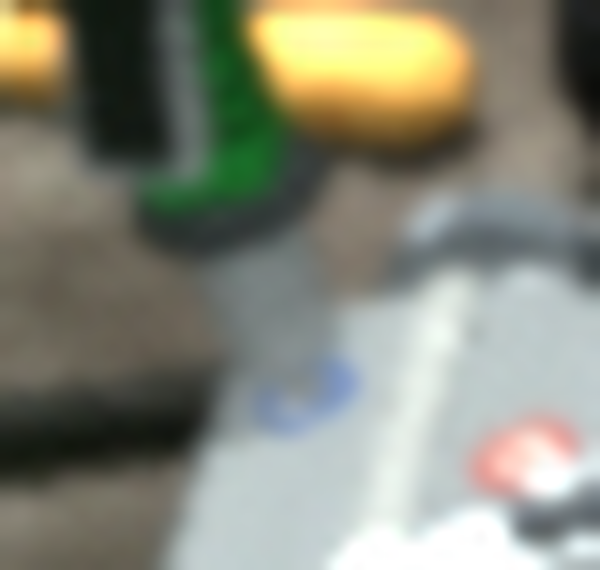

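```bash
python3 -m inch '[0,0.0015,-0.0003,0,0,0,0.0032,-0.0006,0,0,0,0.0032,-0.0006,0,0,0,0.0032,-0.0006,0,0,0,0.0032,-0.0006,0,0]' 100; python3 ov.py;python3 tilt.py|head -3; python3 - <<'E'
from h import *
acc=0;F=[]
for i in range(6): acc=acc+get_image("side")["color"].astype(float);F.append(get_state()["wrist_force"])
im=get_image("side");c=(acc/6);print(np.mean(F,0).round(2))
u,v=proj(im,[447.2,254.2,68.7])[0]
x0,y0=int(u)-20,int(v)-25
z=c[y0:y0+38,x0:x0+40,::-1];z=np.clip((z-40)*1.6,0,255).astype(np.uint8)
cv2.imwrite("pics/zz2.png",cv2.resize(z,None,fx=15,fy=15,interpolation=cv2.INTER_LANCZOS4))
W=cloud(im);
m=(W[...,2]>62)&(W[...,0]>440)&(W[...,0]<520)&(W[...,1]>200)&(W[...,1]<245)
q=W[m]
for _ in range(6):
    cc=q.mean(0);n=np.linalg.svd(q-cc)[2][2];n*=np.sign(n[2]);d=(q-cc)@n;q=q[np.abs(d)<max(1.5*d.std(),1)]
print("side coupon",cc.round(1),n.round(3),np.degrees(np.arccos(n[2])).round(1))
E
```

```text
t: 19.75
ee_pos: [429.8, 254.3, 143.2]
orientation: [-0.512, 0.512, 0.487, -0.487]
wrist_force: [0.7, -1.4, 3.4]
finger_gap: 21.1
virtual tip [447.6 253.7  62.5] axis [-0.2   0.01  0.98]
gr 4133
2093 c [ 0.4 -1.3 10.3] n [0.002 0.204 0.979] ang in yz from y axis 78.24
1317 c [  0.1 -22.7   5.2] n [-0.004 -0.978  0.208] ang in yz from y axis 167.98
[ 0.66 -0.43  3.22]
side coupon [456.1 225.4 379.9] [-0.263  0.965  0.009] 89.5
```

View pics/zz2.png

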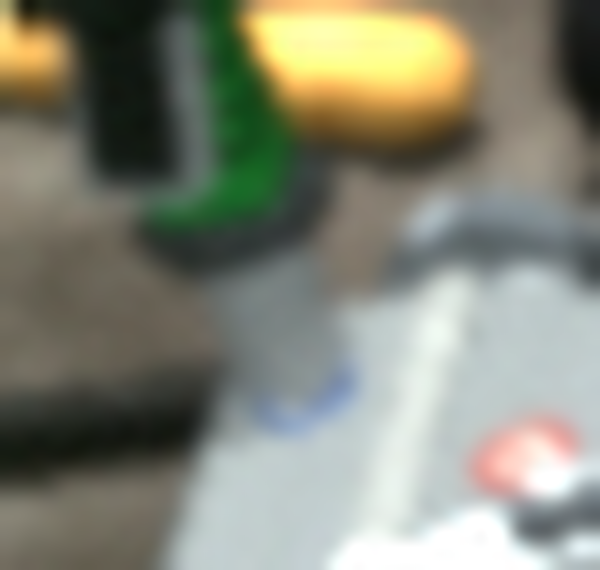

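```bash
python3 cpn.py | head -2; python3 - <<'E'
from h import *
s,p,T=pose();print(s["t"],p.round(1),s["wrist_force"].round(2),np.abs(s["joint_vel"]).max().round(4))
job_done()
E
```

```text
5667
plane [443.3 222.9  68.3] [-0.274  0.016  0.962] 4370 0.5 tilt 15.94 dir 176.66
20.25 [429.8 254.3 143.1] [ 0.49 -1.57  2.82] 0.0016
the job is handed in; nothing more can be done
```

I checked the probe on the brass disc, then pressed it on the blue spot, and handed the job in at t = 20.3 s with the gripper still holding it there. No verdict came back, so what follows is my own measurement.

**What I did**
- I lifted the probe out of its stand and held it upright on the middle of the disc for about 1.3 s. The tip was about 6 mm in and the net push was about 4 N.
- The moves only allow a turn about the finger axis, so I could not tilt the tool. I leaned the probe instead by pushing its barrel against the edge of the stand block under a light 20 N grip. I then gripped at 100 N and pressed it on the blue spot.

**Last checks before handing in**

| Check | Measured | Limit |
|---|---|---|
| Tip to centre of blue spot | about 1 mm, calibration good to about 2 mm | 6 mm |
| Spring tip pushed in | about 6 mm, from geometry | 2.5 to 9.5 mm |
| Push on the table | about 4 N | 1 to 10 N |
| Axis off square to the face | about 4° | 8° |
| Arm | still | – |
| Coupon tilt | 15.9° before and after | unchanged |

**What fell short or disagreed**
- **Not fully square:** the probe leans about 12° where the coupon's face is at 15.9°. A second push against the block added almost nothing, so I accepted the roughly 4° error.
- **Lean estimates:** the depth fits on two handle faces gave 11.5 to 12°. A rough reading from the cap's image position gave only 8 to 10°, which would put it 6 to 8° off square. I trusted the face fits, and a side-view overlay matched them.
- **Failed fit:** a last side-camera plane fit of the coupon came out as nonsense, so I ignored it and used the wrist-camera fit.
- **Loose things:** I took care not to touch them and saw no sign of movement, but I did not re-measure them at the end.

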